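# Load a steel block into a leaf jig and latch it shut by pushing

## Task

The steel block lying at the mouth of the jig is to be closed in, ready for reaming. Push it along its channel with the fingertips until it is fully home against the end stop, then fold the raised leaf all the way down over it, and last push the latch knob round until the arm lies right across the leaf's tongue, against its stop. Never pick the block up, and leave the other things on the bench where they lie.

Things in the scene. Friction and masses are not known exactly. Their poses are not given: they have to be found in the camera images.
- jig: Grey leaf jig, 180 x 110 mm, fixed to the bench. Origin: bench level, under the centre of the block's home place. x runs along the channel to the end stop, z up. Bed top z=16 mm, bed from x=-108 to 72. Rails 8 mm high (tops z=24), 22 mm apart, x=-35 to 22, flared mouth to x=-53. Stop face x=22.5, top z=33. Latch post at (-50,-40); hinge lugs at x=47 to 69, y=+-22 to 33, tops z=52.
- block_center (a point): Centre of the loose steel block, 45 x 20 x 20 mm, 140 g, that lies on the jig's bed at the mouth of the channel, long side roughly along the jig's x, 70 to 80 mm short of home. Home, its centre is at x=0, y=0, z=26 mm in the jig's frame.
- block: The same steel block: origin at the centre of its underside, y axis along its 45 mm length, z up.
- leaf (a joint): Hinge of the dark grey leaf (40 mm wide, 10 thick, with a 22 mm wide tongue as its free end, 120 mm from the hinge): 0 shut (level, top at z=47.5 mm), about 1.8 to 2.0 at the start (leaning back past upright), stop at 2.1. Stiff: stays where it is left; about 0.1 to 0.25 N m to move. A nose under it comes down 3 mm in front of a block that is home and lands on one that is not.
- leaf_hinge (a point): Point on the leaf's hinge axis, middle of its width: x=58, y=0, z=42.5 mm in the jig's frame; the axis is the jig's y. The leaf's outer face lies 5 mm off the axis.
- leaf_face (a point): Point on the leaf's outer face (the upper one when shut, the rear one when raised), 100 mm from the hinge axis, middle of its width; its z axis points out of that face. A good place to push. Two bushes stand 3 mm proud of the face, 43 and 72 mm from the hinge.
- latch (a joint): Swing latch on a vertical pivot: 0 to 0.25 at the start (swung out, knob toward the jig's front right), 2.1 at its stop, with the arm pointing along the jig's +y across the leaf's tongue. Grows clockwise seen from above. Light friction, 0.04 N m; stays where it is left. The arm's underside is 1.5 mm above the shut tongue; a leaf that is not shut blocks it.
- latch_pivot (a point): Point on the latch's vertical pivot axis, 69 mm above the bench.
- latch_knob (a point): Middle of the latch's upright black knob, 15 mm across, from 57 to 81 mm above the bench (this point: 69 mm), 56 mm from the pivot axis. The flat steel arm under it is 49 to 57 mm above the bench.
- spare_block: A second steel block, 45 x 20 x 20 mm, on the bench to the left of the jig: leave it.
- white_block: A stepped white block, 52 x 30 x 24 mm, on the bench left of the jig: leave it.
- brush: A black brush, 173 mm long, on the bench left of the jig: leave it.
- hex_key: A hex key, 78 mm long, on the bench to the right of the jig: leave it.
- driver_small: A small red screwdriver, 130 mm long, on the bench at the left: leave it.
Mind the look-alikes: they are no part of the job. What is shaped like the block but blue or turquoise is not meant.

How it is judged:
By the outcome, as a careful person would: the job done as asked, in the order asked, and still so for the second after the job is handed in, with the robot touching nothing.
It also fails if it takes over 67 s, if anything falls off the work surface, if the arm or the gripper's body presses on something with over 40 N, if the wrist force passes 120 N, or if a joint passes its speed limit or range.

## Robot

A 6-joint arm with a two-finger parallel gripper is mounted at the origin on a cart in front of the work surface, level with it; the furniture and walls round the work are solid. World frame = base frame: x ahead of the robot, y to its left, z up, the work surface at z = 0. Lengths are in mm, angles in rad, forces in N, time in s.
With the tool pointing down it reaches from about 350 to 875 mm from the base axis. Payload 4.2 kg.
Tool frame: the origin (TCP) lies midway between the tips of the shut fingers; the grasp point (between the pads) lies 19 mm behind it; z points along the fingers, y is the direction in which the jaws open and shut (so a half turn about z gives the same grasp; the last joint's range is limited). The gripper opens to 85 mm and grips with 20 to 120 N. Pads are 22 mm wide; open, the fingers measure 114 mm over their backs; the gripper's body (76 mm by 85 mm) begins 54 mm behind the grasp point. The pads swing forward as they close: fully open they stand 13 mm farther back than shut.
Start: joints at [-1.066, 0.385, 0.008, 0, -1.194, -0.259], TCP at [152.1, -606.189, 231.312] pointing down, gripper open.
Joint ranges: [-3.14, 3.14], [-1.21, 2.06], [-1.07, 1.41], [-3.16, 2.05], [-2.99, -0.16], [-3.1, 3.1]. Speed limits (rad/s): [2.79, 2.79, 3.14, 3.14, 3.14, 3.14].

## Interface

Orientations are given as a unit quaternion [x, y, z, w].
In Python, from bench import readout, optics, workorder, nets gives the robot as it stands. The module is installed in compiled form; this text tells all that it offers.
- The arm moves only by the tool move_arm, never from a script. Its argument "steps" is a list of rows, each a list of 7 numbers: the opening, from -1 (shut) to 1 (fully open), so that 0 is half open, then the shift along the world's x, y, z in mm, then the turn, a rotation vector about the world's x, y, z in rad. In form: [[gripper, tx, ty, tz, wx, wy, wz], ...]. A call has 1 to 5 rows; each row is the pose to reach, as a shift and turn from the pose commanded when the call began; what a row does not reach only later rows make up. A row lasts 1/12 s, in which the tool goes at most 41.7 mm and 7.16 degrees, less where a joint would pass 70% of its speed; a pose out of reach is approached as far as the arm can. A call with a gripper value outside its range is refused whole. The fingers move at their own pace and stop on an object; the grip force is fixed at half the most. Time passes only in rows, so rows that repeat a pose let the fingers close. It gives the time, the measured TCP pose, the force and the opening at its end, in the units of the state.
- readout.read_state(): the state, without advancing time (a new reading comes with each control period).
- optics.get_image(name): name is "scene" or "top"; returns a dict with "frame" (480x640x3 uint8, blue, green, red), "fx", "fy", "cx", "cy" (pixels), "k1" (the pictures are not rectified: a ray, as slopes to the right and down, at radius r is drawn at 1 + k1 r^2 times it, then the intrinsics apply), "rvec" (rotation vector, rad) and "tvec" (3), from world to camera coordinates, as OpenCV has them. Camera axes: x right, y down, z forward; pixel columns grow to the right and rows downward; lengths in mm; the calibration is good to about 2 mm. A picture is of the moment at which its call begins. There is no depth.
- workorder.job_done(): hands the job in, once; it reports no verdict.
Trained networks look in a picture, given as the dict that the camera call returned (one of the last four; its "shot" number tells which), for a name from the list of things; names that differ only in an ending like _2 or _b are one class to them, and where a whole thing is asked for, a point or a joint stands for the part that bears it (a point fixed in the world has none). Each returns a list of dicts, best first, with "conf" (0 to 1); they miss things now and then, are a little off and sometimes report something else, mostly with a low value. They report only what shows in the picture. A call takes as long as a camera call. They do not tell look-alikes from the thing itself.
- nets.silhouettes(name, picture): "region" (480x640 bool, what is visible of it) and "extent" ([left, top, right, bottom] in pixels, round what is visible of it).
- nets.tip_of(name, picture): "uv" ([column, row] in pixels: a listed point, or the origin of a listed thing).
The state is a dict: "clock": time; "joints": joint angles; "joint_vel": joint speeds; "joint_efforts": joint torques, N m; "position": TCP position; "ee_rot": TCP orientation; "contact_force": force on the tool from outside, world axes, zero at the start; "wrist_torque": the same for the moment, N m; "gripper_width": finger opening in mm.
Only numpy, scipy, OpenCV 4.12 (cv2) and the standard library are available. Lean on these libraries where they do the work, as an engineer would, in place of code of your own. Each camera call takes 0.05 s, during which the arm holds its last target.

## Working session

There is one attempt and no reset: what is moved stays moved. The work goes in short steps, Python scripts to look and compute and a tool call to move; the robot and the scene stay as the last step left them, time stands still between calls to the robot, and variables do not carry over. Pictures are saved under pics/ and viewed, and the job is handed in when it is done.

Besides the shell and the picture viewer there is one more tool, called after "Request:" as name(argument=value, ...), one argument or row to a line, values as JSON. move_arm: Moves the arm, as the interface text tells. Its arguments: {"type":"object","properties":{"steps":{"type":"array","items":{"type":"array","items":{"type":"number"}}}},"required":["steps"]}

```bash
mkdir -p pics; cat > h.py <<'E'
import numpy as np, cv2
from bench import readout, optics, workorder, nets
def snap(n,f):
    p=optics.get_image(n); cv2.imwrite('pics/'+f,p['frame']); return p
E
python3 - <<'E'
from h import *
for n in ['scene','top']:
    p=snap(n,n+'0.png')
    R=cv2.Rodrigues(np.array(p['rvec'],float))[0]
    print(n,p['fx'],p['fy'],p['cx'],p['cy'],p['k1'],-R.T@np.array(p['tvec']).ravel(), R[2])
    for t in ['jig','block_center','leaf_hinge','leaf_face','latch_pivot','latch_knob','spare_block']:
        print(t,[(np.round(d['uv'],1).tolist(),round(d['conf'],2)) for d in nets.tip_of(t,p)])
    for t in ['block','leaf','latch']:
        print(t,[(np.round(d['extent'],1).tolist(),round(d['conf'],2)) for d in nets.silhouettes(t,p)])
s=readout.read_state(); print(s)
E
```

```text
scene 552.7568503354835 552.7568503354835 320.4737758152212 239.67533483857267 0.05769060837680062 [-84.73241023 691.62323863 664.73366815] [ 0.62094962 -0.43559373 -0.65167451]
jig [([334.9, 265.7], 0.72)]
block_center [([368.2, 274.8], 0.91), ([446.0, 280.3], 0.86), ([375.6, 214.5], 0.74), ([255.0, 238.4], 0.69)]
leaf_hinge [([311.0, 232.2], 0.73)]
leaf_face [([299.4, 174.3], 0.7)]
latch_pivot [([375.0, 235.1], 0.61)]
latch_knob [([406.2, 249.0], 0.56)]
spare_block [([317.6, 310.9], 0.75), ([313.2, 229.2], 0.31)]
block [([353.7, 264.6, 383.4, 288.2], 0.79), ([367.8, 205.8, 393.4, 223.0], 0.75), ([242.5, 230.1, 269.0, 250.0], 0.71), ([433.4, 268.4, 458.6, 297.0], 0.68)]
leaf [([291.5, 162.8, 322.4, 236.9], 0.75)]
latch [([368.6, 240.5, 415.0, 260.3], 0.9)]
top 487.8049798867754 487.8049798867754 325.49088013214896 237.3587102978505 -0.08020758550653356 [424.82872798 286.96499995 939.85025844] [ 0.03924958  0.0026807  -0.99922584]
jig [([338.9, 230.0], 0.78)]
block_center [([343.9, 267.4], 0.74), ([397.6, 306.0], 0.67), ([295.4, 158.5], 0.59), ([413.0, 195.8], 0.5)]
leaf_hinge [([336
[... 409 characters left out ...]

{'clock': 1.1, 'joints': array([-1.06642480e+00,  3.84696140e-01,  7.91853600e-03, -1.75708889e-05,
       -1.19403277e+00, -2.58578199e-01]), 'joint_vel': array([-0.00026516, -0.00034549, -0.00109587,  0.00050041,  0.00197019,
        0.00116011]), 'joint_efforts': array([-3.58034713e-04, -3.92103875e+01,  1.88621539e+01,  4.19095650e+00,
       -3.30484718e-04,  1.70255596e-06]), 'position': array([ 152.0878122 , -606.18787106,  231.31906807]), 'ee_rot': array([-1.22584324e-01,  9.92458102e-01,  9.55834259e-06,  4.96784586e-06]), 'contact_force': array([ 0.39402998, -0.39894768, -0.35996597]), 'wrist_torque': array([0.01372357, 0.02440609, 0.00564683]), 'gripper_width': 85.62526366662217}
```

View pics/scene0.png

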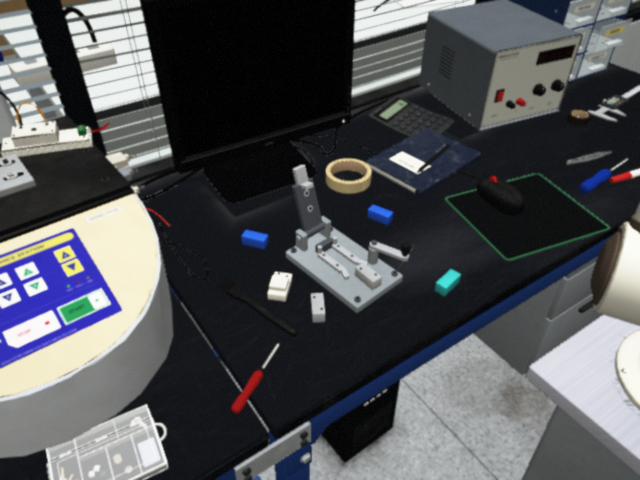

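View pics/top0.png

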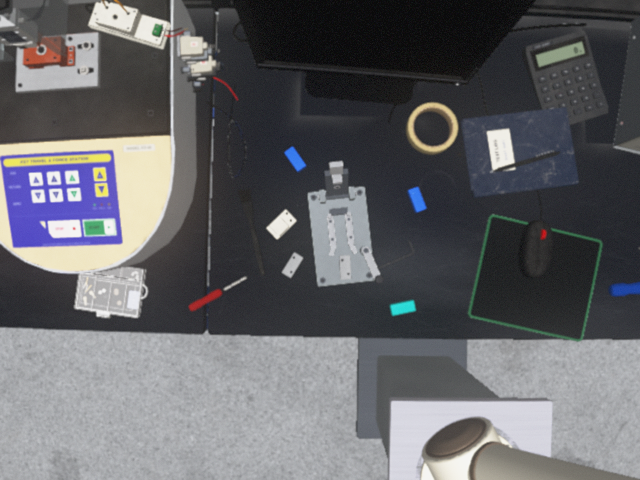

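```bash
cat >> h.py <<'E'
from scipy.optimize import least_squares
def proj(p,X):
    X=np.atleast_2d(np.asarray(X,float)); R=cv2.Rodrigues(np.array(p['rvec'],float))[0]
    c=X@R.T+np.array(p['tvec'],float).ravel(); s=c[:,:2]/c[:,2:]
    s=s*(1+p['k1']*(s**2).sum(1,keepdims=True)); return s*[p['fx'],p['fy']]+[p['cx'],p['cy']]
def J2W(j,X):
    X=np.atleast_2d(np.asarray(X,float)); c,s=np.cos(j[2]),np.sin(j[2])
    return np.c_[j[0]+c*X[:,0]-s*X[:,1], j[1]+s*X[:,0]+c*X[:,1], X[:,2]]
def leafpt(q,r,o=5,y=0): return [58-r*np.cos(q)+o*np.sin(q), y, 42.5+r*np.sin(q)+o*np.cos(q)]
def knob(q,r=56,z=69): 
    a=np.pi/2+2.1-q; return [-50+r*np.cos(a),-40+r*np.sin(a),z]
def box(x0,x1,y0,y1,z): return [[x0,y0,z],[x1,y0,z],[x1,y1,z],[x0,y1,z]]
def draw(p,j,ql,qk,blk,f,roi,S=6):
    x0,y0,x1,y1=roi; im=cv2.resize(p['frame'][y0:y1,x0:x1],None,fx=S,fy=S,interpolation=cv2.INTER_CUBIC)
    def pl(X,col,closed=True):
        u=((proj(p,X)-[x0,y0]+.5)*S).astype(np.int32); cv2.polylines(im,[u],closed,col,1)
    pl(J2W(j,box(-108,72,-55,55,16)),(0,255,0))
    pl(J2W(j,box(-108,72,-55,55,0)),(0,128,0))
    pl(J2W(j,box(-35,22,11,11,24)),(0,255,255)); pl(J2W(j,box(-35,22,-11,-11,24)),(0,255,255))
    if ql is not None: pl(J2W(j,[leafpt(ql,0),leafpt(ql,120)]),(255,0,255),False)
    if ql is not None: pl(J2W(j,[leafpt(ql,100,5,-20),leafpt(ql,100,5,20)]),(255,0,255),False)
    if qk is not None: pl(J2W(j,[[-50,-40,57],knob(qk,56,57),knob(qk,56,81)]),(0,0,255),False)
    if blk is not None:
        bx,by,ba=blk; c,s=np.cos(ba),np.sin(ba)
        for z in (16,36): pl(J2W(j,[[bx+c*u-s*v,by+s*u+c*v,z] for u,v in [(-22.5,-10),(22.5,-10),(22.5,10),(-22.5,10)]]),(255,128,0))
    cv2.imwrite('pics/'+f,im)
E
cat > fit.py <<'E'
from h import *
P=[optics.get_image('scene'),optics.get_image('top')]
def near(d,ref): return min(d,key=lambda e:np.hypot(*(np.array(e['uv'])-ref)))['uv']
ref={'block_center':[(368,274),(344,267)]}
obs={}
for t in ['jig','leaf_hinge','leaf_face','latch_pivot','latch_knob','block_center']:
    for k,p in enumerate(P):
        d=nets.tip_of(t,p)
        if d: obs[t,k]=np.array(near(d,ref[t][k]) if t in ref else d[0]['uv'])
def model(v):
    j=v[:3]; m={'jig':[0,0,0],'leaf_hinge':[58,0,42.5],'leaf_face':leafpt(v[3],100),'latch_pivot':[-50,-40,69],'latch_knob':knob(v[4]),'block_center':[v[5],v[6],26]}
    return {t:J2W(j,x) for t,x in m.items()}
def res(v):
    m=model(v); return np.concatenate([(proj(P[k],m[t])[0]-o) for (t,k),o in obs.items()])
r=least_squares(res,[430,260,0.05,1.9,.1,-75,0],loss='soft_l1',x_scale=[10,10,.1,.1,.1,10,10])
v=r.x; print(np.round(v,3)); 
for (k,e) in zip(obs,res(v).reshape(-1,2)): print(k,np.round(e,1))
draw(P[0],v[:3],v[3],v[4],[v[5],v[6],0],'fs.png',(270,150,430,320),4)
draw(P[1],v[:3],v[3],v[4],[v[5],v[6],0],'ft.png',(290,145,400,295),4)
np.save('v.npy',v)
E
python3 fit.py
```

```text
[ 4.83142e+02  2.62933e+02  1.27000e-01  1.86200e+00  3.30000e-01
 -7.75630e+01 -1.35500e+00]
('jig', 0) [ 1.4 -1.9]
('jig', 1) [ 3.3 -0.8]
('leaf_hinge', 1) [-1.3  2.8]
('leaf_face', 0) [-1.3  0.5]
('leaf_face', 1) [2.8 0.4]
('latch_pivot', 0) [0.  1.5]
('latch_pivot', 1) [-2.6 -1.5]
('latch_knob', 0) [-0.4  1.4]
('latch_knob', 1) [ 0.9 -0.3]
('block_center', 0) [-0.9  0.9]
('block_center', 1) [2.1 0.1]
```

View pics/fs.png

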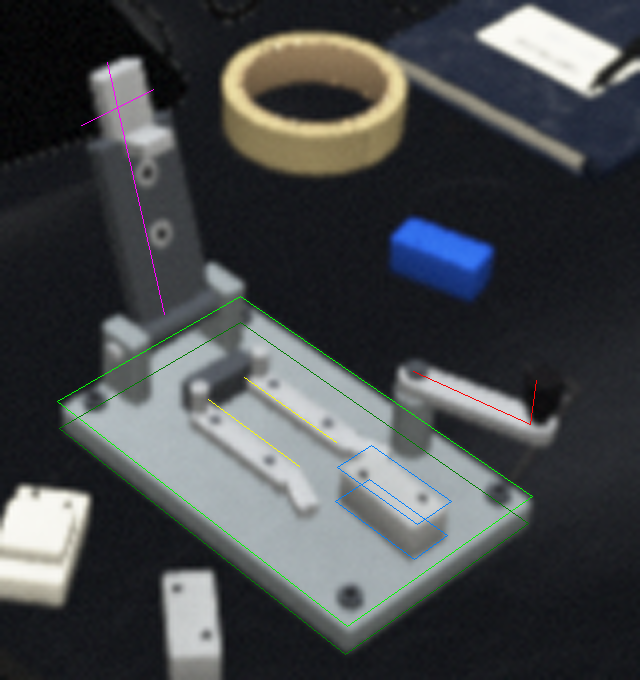

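View pics/ft.png

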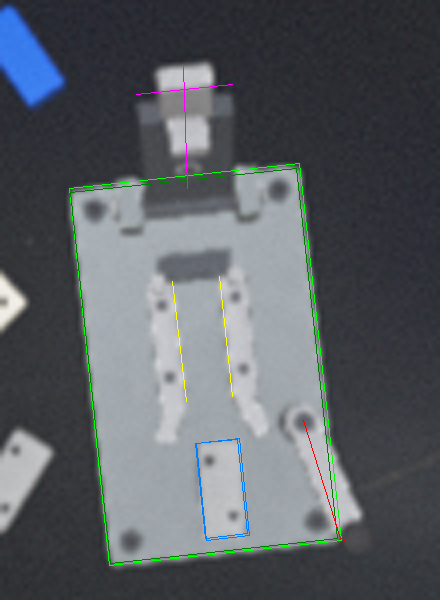

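Both fits agree with the plate outline in each view: jig origin is at about (483, 263) with yaw 0.127. The block's rear is at jig x≈-100. In the top crop the knob sits about 13 crop px to the right of the fit, so the latch angle is closer to 0.2. I'll move in now with the fingers shut and stay clear of the base.

Request:
move_arm(
  steps=[
    [-1, 28, 31, 0, 0, 0, -0.06],
    [-1, 56, 62, 0, 0, 0, -0.119],
    [-1, 84, 93, 0, 0, 0, -0.119],
    [-1, 112, 124, 0, 0, 0, -0.119],
    [-1, 140, 155, 0, 0, 0, -0.119],
  ],
)

```text
clock: 2.22
position: [292.6, -450.1, 231.5]
ee_rot: [-0.063, 0.998, -0.0, 0.0]
contact_force: [1.3, 0.2, 0.3]
gripper_width: 25.1
```

Request:
move_arm(
  steps=[
    [-1, 28, 31, 0, 0, 0, 0],
    [-1, 56, 62, 0, 0, 0, 0],
    [-1, 84, 93, 0, 0, 0, 0],
    [-1, 112, 124, 0, 0, 0, 0],
    [-1, 128, 155, 0, 0, 0, 0],
  ],
)

```text
clock: 2.63
position: [422.1, -295.0, 231.6]
ee_rot: [-0.064, 0.998, -0.0, 0.001]
contact_force: [0.4, -0.1, -0.0]
gripper_width: 0.1
```

Request:
move_arm(
  steps=[
    [-1, -5, 41, 0, 0, 0, 0],
    [-1, -10, 82, 0, 0, 0, 0],
    [-1, -15, 123, 0, 0, 0, 0],
    [-1, -20, 164, 0, 0, 0, 0],
    [-1, -22, 205, 0, 0, 0, 0],
  ],
)

```text
clock: 3.05
position: [396.8, -90.0, 231.6]
ee_rot: [-0.063, 0.998, 0.0, 0.0]
contact_force: [1.6, 0.7, -0.5]
gripper_width: -0.1
```

Request:
move_arm(
  steps=[
    [-1, -5, 41, 0, 0, 0, 0],
    [-1, -10, 82, 0, 0, 0, 0],
    [-1, -15, 123, 0, 0, 0, 0],
    [-1, -20, 164, 0, 0, 0, 0],
    [-1, -22, 205, 0, 0, 0, 0],
  ],
)

```text
clock: 3.47
position: [374.6, 115.2, 231.9]
ee_rot: [-0.064, 0.998, 0.001, 0.001]
contact_force: [1.2, 0.5, -0.4]
gripper_width: 0.1
```

Request:
move_arm(
  steps=[
    [-1, -5, 38, -10, 0, 0, 0],
    [-1, -10, 76, -30, 0, 0, 0],
    [-1, -14, 105, -60, 0, 0, 0],
    [-1, -18, 130.5, -85, 0, 0, 0],
    [-1, -18, 130.5, -110, 0, 0, 0],
  ],
)

```text
clock: 3.88
position: [358.1, 248.4, 120.7]
ee_rot: [-0.066, 0.998, 0.001, 0.001]
contact_force: [0.4, 0.5, -0.4]
gripper_width: -0.1
```

```bash
python3 - <<'E'
from h import *
v=np.load('v.npy'); 
for n,r in (('scene',(300,170,500,320)),('top',(290,145,440,295))):
    p=optics.get_image(n); draw(p,v[:3],v[3],.2,[v[5],v[6],0],n+'1.png',r,4)
s=readout.read_state();print(s['position'],s['ee_rot'],s['joints'])
E
```

```text
[355.54906664 242.57291524 118.0604383 ] [-0.06395986  0.99794198 -0.00334012 -0.00312898] [ 9.78432564e-01  1.88275575e-01 -6.01734018e-01 -1.24043106e-03
 -7.89898216e-01 -2.42034327e+00]
```

View pics/scene1.png

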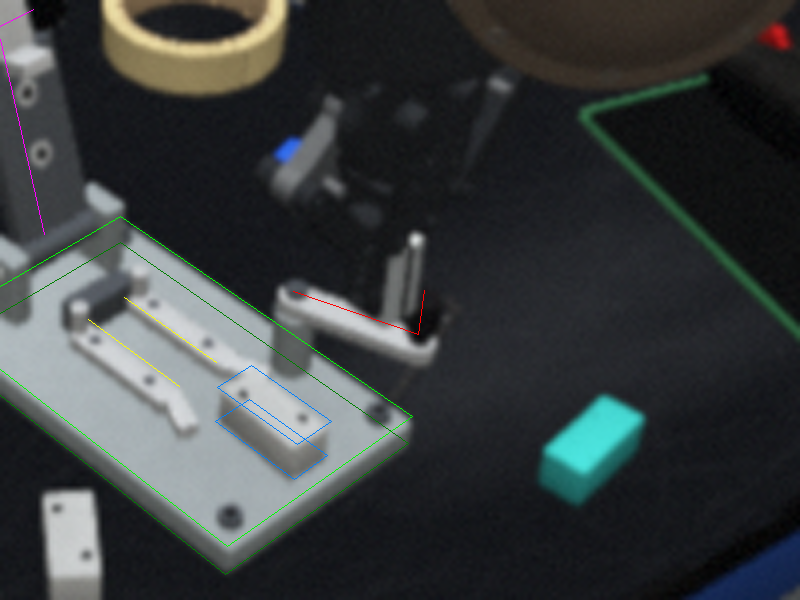

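View pics/top1.png

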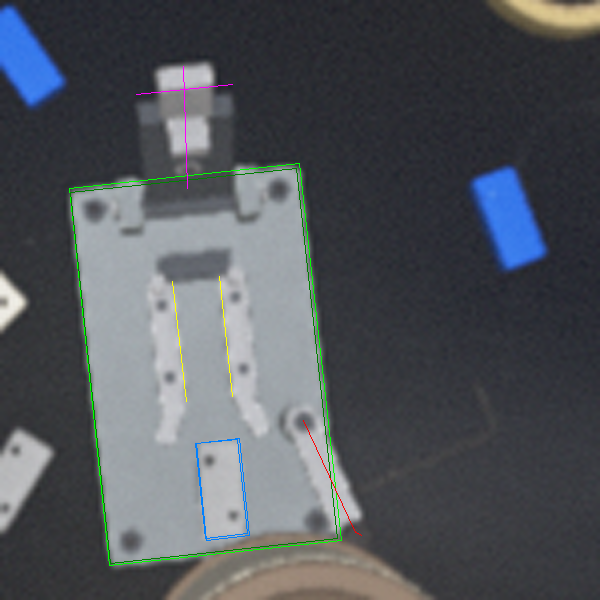

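```bash
python3 - <<'E'
from h import *
v=np.load('v.npy'); p=optics.get_image('scene')
s=readout.read_state();x=s['position'];print(x,(proj(p,x)-[300,170])*4)
c,sn=np.cos(v[2]),np.sin(v[2]); d=x[:2]-v[:2]; print(c*d[0]+sn*d[1],-sn*d[0]+c*d[1])
E
```

```text
[356.91866634 243.14214929 120.21964195] [[386.58874924 305.28150253]]
-127.71454158608711 -3.6017076214055663
```

Request:
move_arm(
  steps=[
    [-1, 0, 1, -30, 0, 0, 0],
    [-1, 0, 1, -60, 0, 0, 0],
    [-1, 0, 1, -85, 0, 0, 0],
    [-1, 0, 1, -91, 0, 0, 0],
    [-1, 0, 1, -91, 0, 0, 0],
  ],
)

```text
clock: 4.45
position: [358.1, 244.3, 30.5]
ee_rot: [-0.063, 0.998, -0.001, -0.0]
contact_force: [0.0, -0.5, -0.2]
gripper_width: -0.1
```

```bash
python3 - <<'E'
from h import *
v=np.load('v.npy'); p=optics.get_image('scene')
s=readout.read_state();x=s['position'];print(x,s['contact_force'],(proj(p,x)-[300,170])*4)
draw(p,v[:3],v[3],.2,[v[5],v[6],0],'s2.png',(300,170,500,320),4)
E
```

```text
[358.69855967 245.26387901  31.52790579] [-0.29863434 -0.11583085  0.48695068] [[359.19752733 471.91559771]]
```

View pics/s2.png

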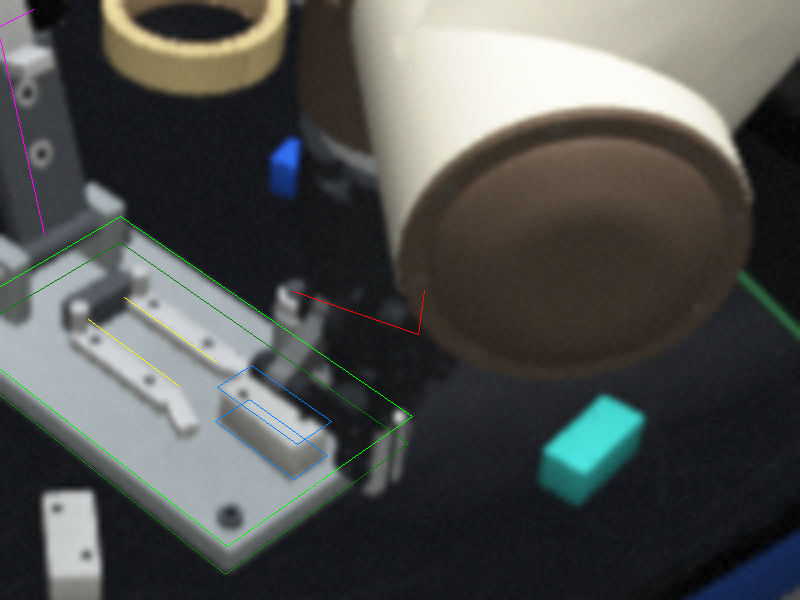

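```bash
python3 - <<'E'
from h import *
p=optics.get_image('scene')
im=p['frame'][240:310,350:430].astype(float)
im=255*(im/255)**.4
im=cv2.resize(im.clip(0,255).astype(np.uint8),None,fx=8,fy=8,interpolation=cv2.INTER_CUBIC)
u=((proj(p,readout.read_state()['position'])[0]-[350,240])*8).astype(int); cv2.drawMarker(im,tuple(int(a) for a in u),(0,0,255))
cv2.imwrite('pics/b.png',im)
E
```

```text
(no output)
```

View pics/b.png

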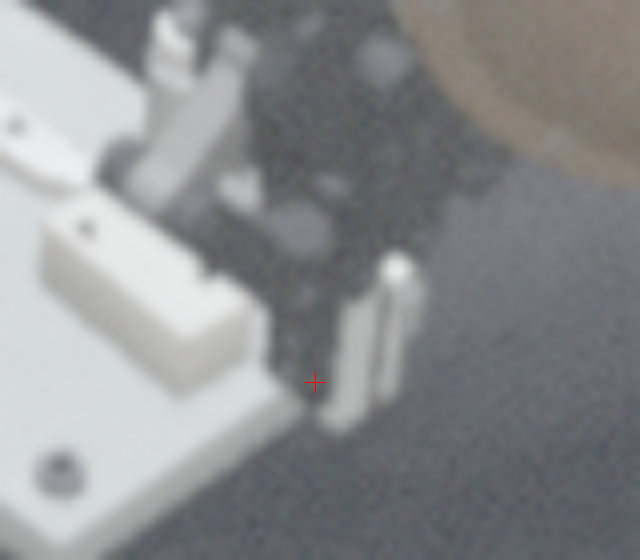

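Request:
move_arm(
  steps=[
    [-1, 12, 1.6, -1, 0, 0, 0],
    [-1, 22, 3, -2, 0, 0, 0],
    [-1, 32, 4.3, -2, 0, 0, 0],
    [-1, 42, 5.8, -2, 0, 0, 0],
    [-1, 50, 7, -2, 0, 0, 0],
  ],
)

```text
clock: 4.97
position: [409.4, 252.3, 28.7]
ee_rot: [-0.063, 0.998, 0.0, 0.0]
contact_force: [-2.0, -0.1, 1.5]
gripper_width: -0.3
```

```bash
python3 - <<'E'
from h import *
v=np.load('v.npy'); p=optics.get_image('scene')
s=readout.read_state();x=s['position'];print(x,s['contact_force'])
c,sn=np.cos(v[2]),np.sin(v[2]); d=x[:2]-v[:2]; print(c*d[0]+sn*d[1],-sn*d[0]+c*d[1])
draw(p,v[:3],v[3],.2,[-44,0,0],'s3.png',(300,170,500,320),4)
E
```

```text
[410.76959005 253.17354394  28.71527962] [2.73060657 1.45051382 0.32577224]
-73.02571058945566 -0.49001574561358296
```

View pics/s3.png

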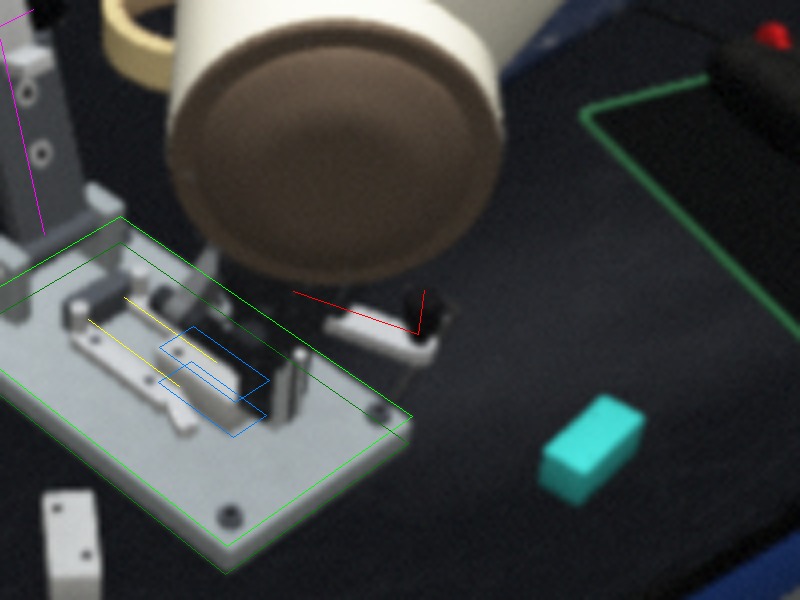

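Request:
move_arm(
  steps=[
    [-1, 6, 1, 0, 0, 0, 0],
    [-1, 12, 1.8, 0, 0, 0, 0],
    [-1, 18, 2.5, 0, 0, 0, 0],
    [-1, 24, 3.3, 0, 0, 0, 0],
    [-1, 30, 4, 0, 0, 0, 0],
  ],
)

```text
clock: 5.43
position: [438.3, 256.0, 28.2]
ee_rot: [-0.063, 0.998, -0.0, -0.0]
contact_force: [-0.3, -0.2, -0.5]
gripper_width: -0.3
```

Request:
move_arm(
  steps=[
    [-1, 2, 0.3, 0, 0, 0, 0],
    [-1, 4, 0.5, 0, 0, 0, 0],
    [-1, 6, 0.8, 0, 0, 0, 0],
  ],
)

```text
clock: 5.68
position: [443.7, 256.6, 28.3]
ee_rot: [-0.063, 0.998, -0.0, -0.0]
contact_force: [-1.3, -0.3, -0.0]
gripper_width: 0.1
```

Request:
move_arm(
  steps=[
    [-1, 1, 0.1, 0, 0, 0, 0],
    [-1, 2, 0.3, 0, 0, 0, 0],
  ],
)

```text
clock: 5.85
position: [445.7, 257.0, 28.3]
ee_rot: [-0.063, 0.998, -0.0, -0.0]
contact_force: [-0.5, -0.4, -0.7]
gripper_width: 0.2
```

```bash
cat >> h.py <<'E'
def st():
    v=np.load('v.npy'); s=readout.read_state();x=s['position']; c,sn=np.cos(v[2]),np.sin(v[2]); d=x[:2]-v[:2]
    print('t',s['clock'],'pos',np.round(x,1),'F',np.round(s['contact_force'],1),'jig',np.round([c*d[0]+sn*d[1],-sn*d[0]+c*d[1]],1))
    return s
E
python3 - <<'E'
from h import *
v=np.load('v.npy'); p=optics.get_image('scene')
st()
draw(p,v[:3],v[3],.2,[0,0,0],'s4.png',(300,170,500,320),4)
E
```

```text
t 5.9 pos [445.9 257.1  28.3] F [-1.   0.3 -0.7] jig [-37.7  -1.1]
```

View pics/s4.png

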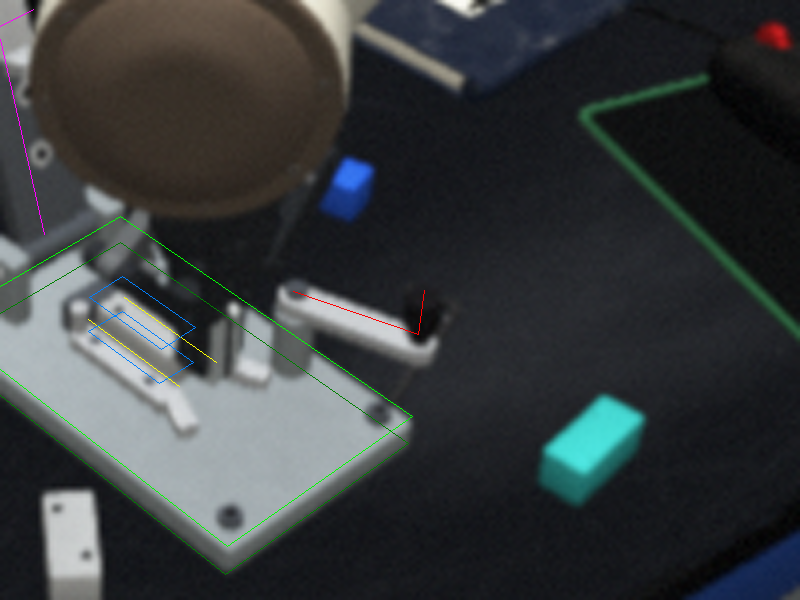

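Request:
move_arm(
  steps=[
    [-1, 1, 0.1, 0, 0, 0, 0],
    [-1, 2, 0.3, 0, 0, 0, 0],
    [-1, 3, 0.4, 0, 0, 0, 0],
  ],
)

```text
clock: 6.15
position: [448.8, 257.5, 28.3]
ee_rot: [-0.063, 0.998, 0.0, 0.0]
contact_force: [-0.2, -0.8, -0.4]
gripper_width: -0.4
```

Request:
move_arm(
  steps=[
    [-1, 1, 0.1, 0, 0, 0, 0],
    [-1, 2, 0.3, 0, 0, 0, 0],
  ],
)

```text
clock: 6.32
position: [449.5, 257.2, 28.2]
ee_rot: [-0.063, 0.998, -0.001, -0.001]
contact_force: [-9.1, 1.2, 5.4]
gripper_width: -0.1
```

Request:
move_arm(
  steps=[
    [-1, 0.5, 0.1, 0, 0, 0, 0],
    [-1, 1, 0.1, 0, 0, 0, 0],
  ],
)

```text
clock: 6.48
position: [449.6, 257.1, 28.2]
ee_rot: [-0.063, 0.998, -0.001, -0.002]
contact_force: [-9.8, 1.4, 6.8]
gripper_width: 0.3
```

Request:
move_arm(
  steps=[
    [-1, 0.5, 0.1, 0, 0, 0, 0],
    [-1, 1, 0.1, 0, 0, 0, 0],
  ],
)

```text
clock: 6.65
position: [449.7, 256.9, 28.2]
ee_rot: [-0.063, 0.998, -0.001, -0.003]
contact_force: [-13.0, 2.8, 8.8]
gripper_width: -0.2
```

```bash
python3 -c "
from h import *
st()"
```

```text
t 6.65 pos [449.7 256.9  28.2] F [-13.    2.8   8.8] jig [-34.   -1.7]
```

Request:
move_arm(
  steps=[
    [-1, -12, -1.5, 0, 0, 0, 0],
    [-1, -20, -2.5, 10, 0, 0, 0],
    [-1, -20, -2.5, 50, 0, 0, 0],
    [-1, -20, -2.5, 90, 0, 0, 0],
    [-1, -50, -40, 130, 0, 0, 0],
  ],
)

```text
clock: 7.07
position: [417.5, 235.1, 149.1]
ee_rot: [-0.065, 0.998, 0.003, 0.005]
contact_force: [1.5, 0.4, 0.8]
gripper_width: 0.2
```

Request:
move_arm(
  steps=[
    [-1, -10, -40, 20, 0, 0, 0],
    [-1, -10, -80, 40, 0, 0, 0],
    [-1, -10, -80, 40, 0, 0, 0],
  ],
)

```text
clock: 7.32
position: [402.6, 147.8, 188.3]
ee_rot: [-0.063, 0.998, 0.001, 0.002]
contact_force: [0.0, 0.9, -0.7]
gripper_width: -0.1
```

```bash
python3 - <<'E'
from h import *
st()
v=np.load('v.npy'); 
for n,r in (('scene',(280,150,430,320)),('top',(310,145,400,295))):
    p=optics.get_image(n); draw(p,v[:3],v[3],.2,[0,0,0],n+'5.png',r,4)
    print(n,[(np.round(d['uv'],1).tolist(),round(d['conf'],2)) for d in nets.tip_of('block_center',p)], proj(p,J2W(v[:3],[0,0,26])))
E
```

```text
t 7.3167 pos [402.6 147.8 188.3] F [ 0.   0.9 -0.7] jig [ -94.5 -104. ]
scene [([333.8, 253.2], 0.65), ([444.1, 281.3], 0.58), ([378.0, 215.2], 0.55), ([253.5, 239.2], 0.55)] [[334.7990099  251.91581591]]
top [([338.8, 224.6], 0.77), ([293.0, 158.6], 0.7), ([414.8, 198.1], 0.61)] [[339.83423154 225.70108504]]
```

View pics/scene5.png

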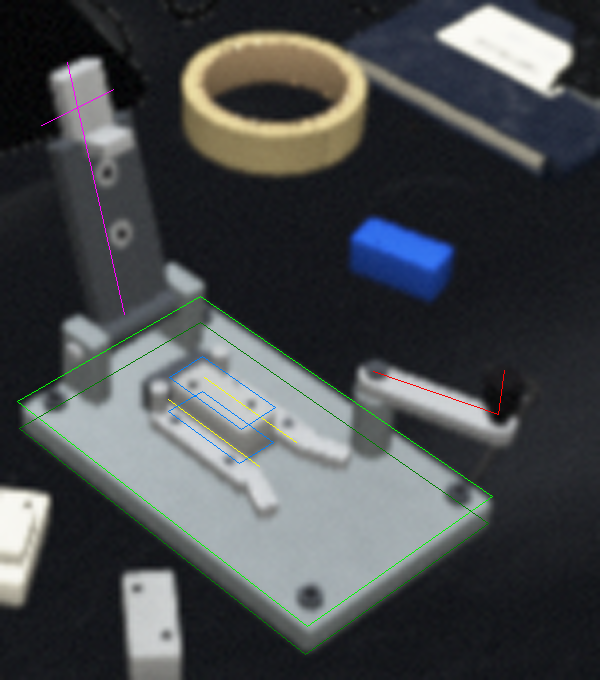

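View pics/top5.png

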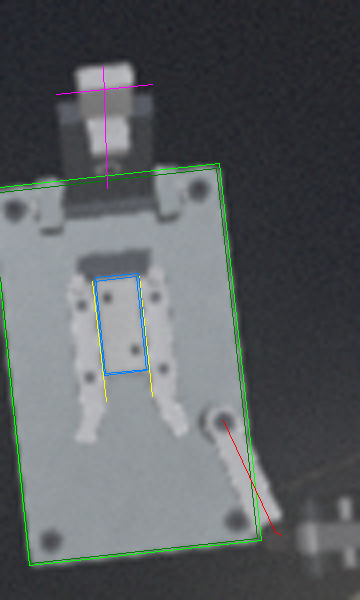

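The block is home: nets and picture agree with the home position to about 1 px in both views. Next I'll go over the leaf to its rear side.

Request:
move_arm(
  steps=[
    [-1, 0, 0, 40, 0, 0, 0],
    [-1, 10, 5, 70, 0, 0, 0],
    [-1, 45, 26, 72, 0, 0, 0],
    [-1, 80, 46, 72, 0, 0, 0],
    [-1, 115, 67, 72, 0, 0, 0],
  ],
)

```text
clock: 7.93
position: [519.3, 219.6, 256.5]
ee_rot: [-0.064, 0.998, 0.0, 0.0]
contact_force: [0.3, 0.9, 1.2]
gripper_width: 0.1
```

Request:
move_arm(
  steps=[
    [-1, 32, 24, 0, 0, 0, 0],
    [-1, 64, 48, 0, 0, 0, 0],
    [-1, 90, 66, 0, 0, 0, 0],
    [-1, 90, 66, 0, 0, 0, 0],
  ],
)

```text
clock: 8.27
position: [611.3, 287.7, 250.9]
ee_rot: [-0.064, 0.998, -0.001, -0.002]
contact_force: [-0.5, 0.4, 0.1]
gripper_width: 0.2
```

```bash
python3 - <<'E'
from h import *
st()
v=np.load('v.npy'); 
for n,r in (('scene',(200,20,400,170)),('top',(250,45,450,195))):
    p=optics.get_image(n); draw(p,v[:3],v[3],.2,[0,0,0],n+'6.png',r,4)
E
```

```text
t 8.2667 pos [611.3 287.7 250.9] F [-0.5  0.4  0.1] jig [130.2   8.3]
```

View pics/scene6.png

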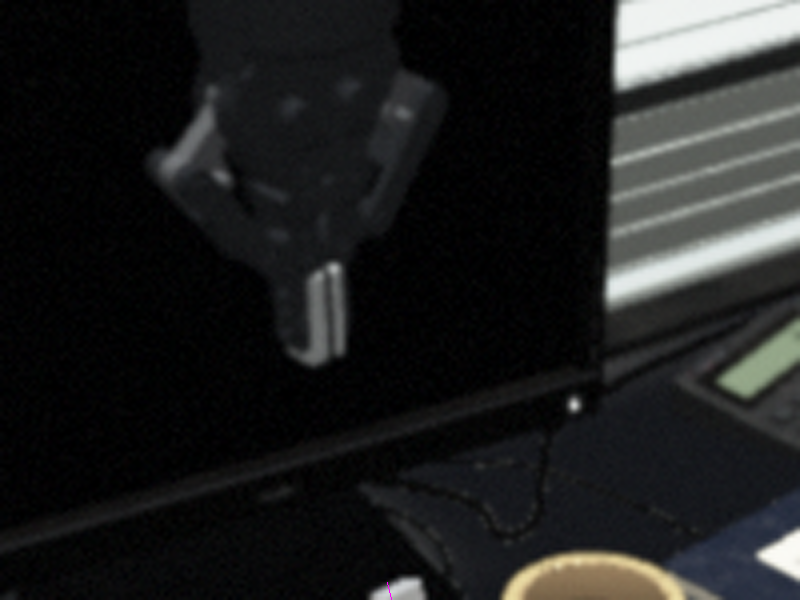

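View pics/top6.png

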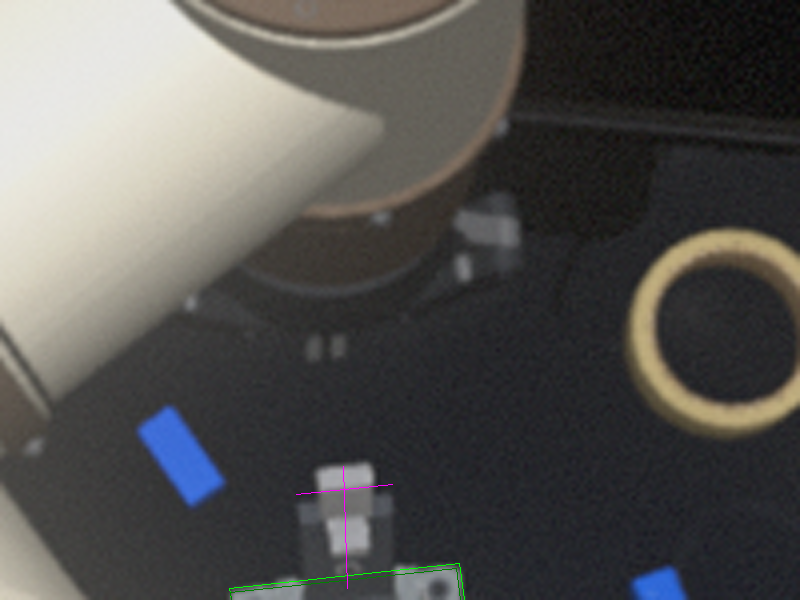

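Request:
move_arm(
  steps=[
    [-1, -2, -8, -38, 0, 0, 0],
    [-1, -2, -9, -76, 0, 0, 0],
    [-1, -2, -9, -106, 0, 0, 0],
    [-1, -2, -9, -116, 0, 0, 0],
    [-1, -2, -9, -116, 0, 0, 0],
  ],
)

```text
clock: 8.78
position: [603.5, 273.4, 137.7]
ee_rot: [-0.064, 0.998, -0.002, -0.003]
contact_force: [-0.4, -0.4, -0.2]
gripper_width: 0.3
```

```bash
python3 - <<'E'
from h import *
st()
v=np.load('v.npy'); 
for n,r in (('scene',(240,100,390,270)),):
    p=optics.get_image(n); draw(p,v[:3],v[3],.2,[0,0,0],n+'7.png',r,4)
E
```

```text
t 8.7833 pos [603.5 273.4 137.7] F [-0.4 -0.4 -0.2] jig [120.8  -4.9]
```

View pics/scene7.png

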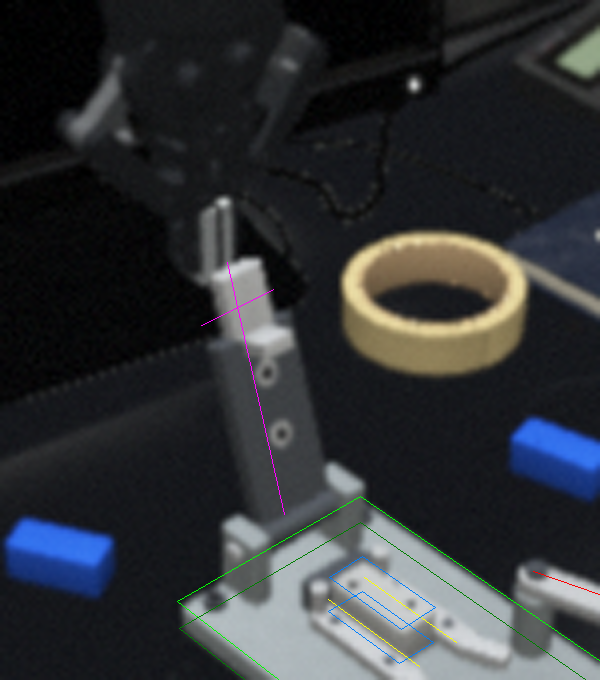

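Request:
move_arm(
  steps=[
    [-1, -11.4, 2.6, 8, 0, 0, 0],
    [-1, -26.4, 1.7, 9, 0, 0, 0],
    [-1, -42.3, -0.4, 9, 0, 0, 0],
    [-1, -58.2, -2.4, 9, 0, 0, 0],
    [-1, -75, -4.6, 7, 0, 0, 0],
  ],
)

```text
clock: 9.25
position: [532.2, 271.6, 152.9]
ee_rot: [-0.064, 0.998, 0.003, 0.004]
contact_force: [0.4, 1.1, 1.5]
gripper_width: 0.1
```

```bash
python3 - <<'E'
from h import *
st()
v=np.load('v.npy'); 
for n,r in (('scene',(240,100,390,270)),):
    p=optics.get_image(n); draw(p,v[:3],1.25,.2,[0,0,0],n+'8.png',r,4)
E
```

```text
t 9.25 pos [532.2 271.6 152.9] F [0.4 1.1 1.5] jig [49.7  2.4]
```

View pics/scene8.png

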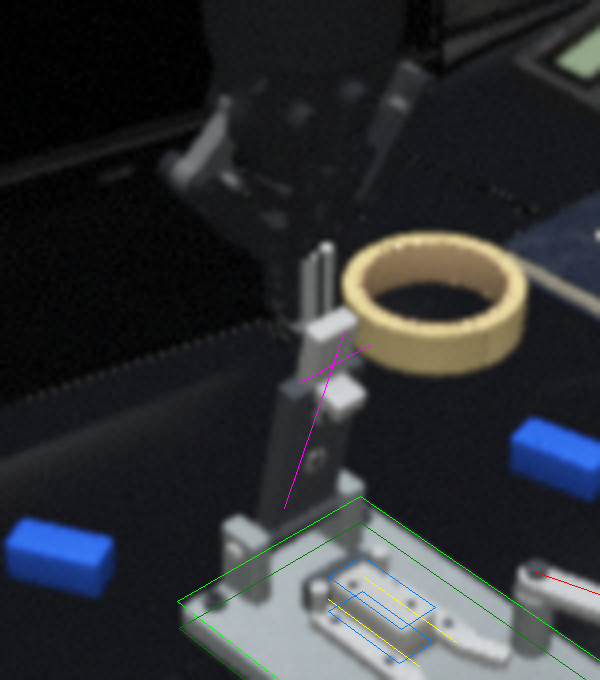

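Request:
move_arm(
  steps=[
    [-1, -3.7, -2.5, -9, 0, 0, 0],
    [-1, -15.6, -4, -14, 0, 0, 0],
    [-1, -31.5, -6, -21, 0, 0, 0],
    [-1, -45.4, -7.8, -30, 0, 0, 0],
    [-1, -56.3, -9.2, -41, 0, 0, 0],
  ],
)

```text
clock: 9.72
position: [475.2, 261.6, 108.7]
ee_rot: [-0.064, 0.998, 0.002, 0.002]
contact_force: [0.2, 0.3, 0.6]
gripper_width: 0.2
```

```bash
python3 - <<'E'
from h import *
st()
v=np.load('v.npy'); 
for n,r in (('scene',(240,130,390,270)),):
    p=optics.get_image(n); draw(p,v[:3],.7,.2,[0,0,0],n+'9.png',r,4)
E
```

```text
t 9.7167 pos [475.2 261.6 108.7] F [0.2 0.3 0.6] jig [-8.1 -0.3]
```

View pics/scene9.png

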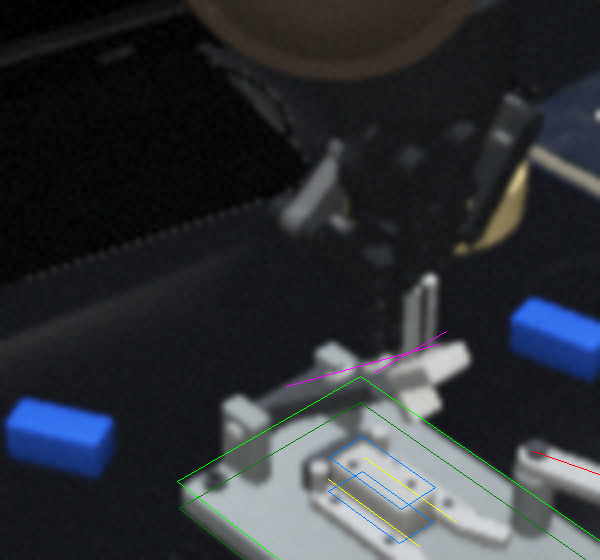

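Request:
move_arm(
  steps=[
    [-1, -9.9, -1, -9, 0, 0, 0],
    [-1, -15, -1.6, -22, 0, 0, 0],
    [-1, -21.8, -2.5, -39, 0, 0, 0],
    [-1, -25.8, -3, -53, 0, 0, 0],
    [-1, -26.8, -3.1, -57, 0, 0, 0],
  ],
)

```text
clock: 10.18
position: [447.4, 257.4, 49.2]
ee_rot: [-0.063, 0.998, -0.0, -0.001]
contact_force: [0.5, -0.8, 0.8]
gripper_width: -0.3
```

Request:
move_arm(
  steps=[
    [-1, 0, 0, -1.5, 0, 0, 0],
    [-1, 0, 0, -3, 0, 0, 0],
  ],
)

```text
clock: 10.35
position: [448.5, 258.1, 47.7]
ee_rot: [-0.064, 0.998, 0.0, 0.001]
contact_force: [-1.3, -0.6, 1.3]
gripper_width: -0.2
```

Request:
move_arm(
  steps=[
    [-1, 0, 0, -1.5, 0, 0, 0],
    [-1, 0, 0, -2.5, 0, 0, 0],
    [-1, 0, 0, -2.5, 0, 0, 0],
  ],
)

```text
clock: 10.6
position: [448.6, 258.1, 47.2]
ee_rot: [-0.064, 0.998, 0.0, 0.001]
contact_force: [-4.8, -1.3, 12.8]
gripper_width: 0.3
```

```bash
python3 - <<'E'
from h import *
st()
v=np.load('v.npy'); 
for n,r in (('scene',(260,150,410,310)),):
    p=optics.get_image(n); draw(p,v[:3],0,.2,None,n+'10.png',r,4)
E
```

```text
t 10.6 pos [448.6 258.1  47.2] F [-4.8 -1.3 12.8] jig [-34.9  -0.4]
```

View pics/scene10.png

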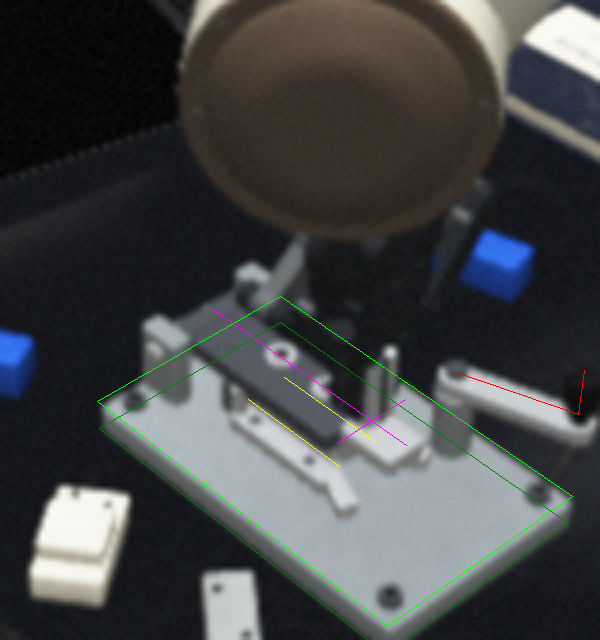

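Request:
move_arm(
  steps=[
    [-1, 0, 0, 30, 0, 0, 0],
    [-1, 0, 0, 70, 0, 0, 0],
    [-1, -16, -33, 77, 0, 0, 0],
    [-1, -32, -66, 77, 0, 0, 0],
    [-1, -45, -97.5, 77, 0, 0, 0],
  ],
)

```text
clock: 11.07
position: [402.7, 159.7, 123.2]
ee_rot: [-0.064, 0.998, 0.001, 0.002]
contact_force: [0.4, -0.5, 0.2]
gripper_width: -0.0
```

Request:
move_arm(
  steps=[
    [-1, 0, 0, 0, 0, 0, 0],
    [-1, 0, 0, 0, 0, 0, 0],
  ],
)

```text
clock: 11.23
position: [402.8, 159.1, 122.8]
ee_rot: [-0.063, 0.998, 0.001, 0.001]
contact_force: [1.6, 0.0, 0.2]
gripper_width: 0.1
```

```bash
python3 - <<'E'
from h import *
s=st()
v=np.load('v.npy'); 
for n,r in (('scene',(280,150,430,310)),('top',(310,145,440,295))):
    p=optics.get_image(n); draw(p,v[:3],0,.2,None,n+'11.png',r,4)
    for t in('latch_knob','latch_pivot'): print(n,t,[(np.round(d['uv'],1).tolist(),round(d['conf'],2)) for d in nets.tip_of(t,p)])
    print(proj(p,J2W(v[:3],[knob(.1),knob(.2),knob(.3),[-50,-40,69]])))
E
```

```text
t 11.2333 pos [402.8 159.1 122.8] F [1.6 0.  0.2] jig [-92.9 -92.8]
scene latch_knob [([405.4, 248.4], 0.88)]
scene latch_pivot [([372.8, 238.8], 0.95)]
[[405.99298386 245.62990221]
 [404.84107692 247.66903914]
 [403.35714103 249.61362623]
 [373.42752822 236.82774638]]
top latch_knob [([375.3, 278.3], 0.71)]
top latch_pivot [([366.2, 249.5], 0.76)]
[[381.9109935  276.54438365]
 [379.14625297 278.01898565]
 [376.24688292 279.20922914]
 [365.80055971 249.5694914 ]]
```

View pics/scene11.png

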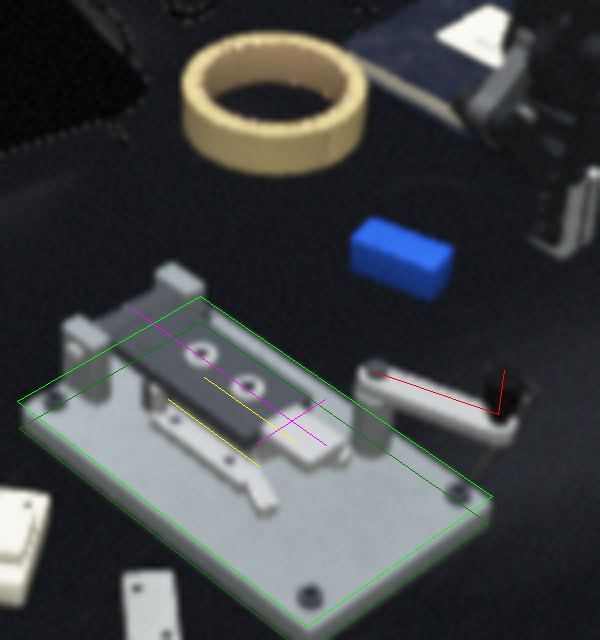

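View pics/top11.png

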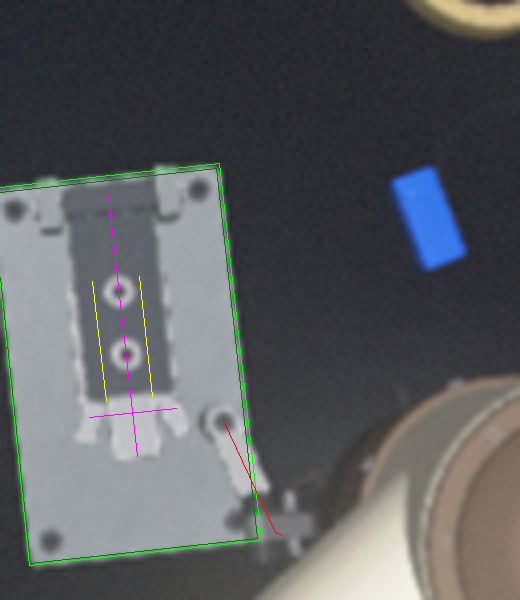

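Request:
move_arm(
  steps=[
    [-1, 0, 0, -30, 0, 0, 0],
    [-1, 0, 0, -52, 0, 0, 0],
    [-1, 0, 0, -60, 0, 0, 0],
    [-1, 0, 0, -60, 0, 0, 0],
  ],
)

```text
clock: 11.87
position: [401.7, 159.4, 59.6]
ee_rot: [-0.064, 0.998, -0.002, -0.002]
contact_force: [1.1, -0.4, 0.7]
gripper_width: 0.3
```

```bash
python3 - <<'E'
from h import *
s=st()
v=np.load('v.npy'); 
for n,r in (('scene',(330,200,480,310)),):
    p=optics.get_image(n); draw(p,v[:3],0,.2,None,n+'12.png',r,5)
E
```

```text
t 11.8667 pos [401.7 159.4  59.6] F [ 1.1 -0.4  0.7] jig [-93.9 -92.3]
```

View pics/scene12.png

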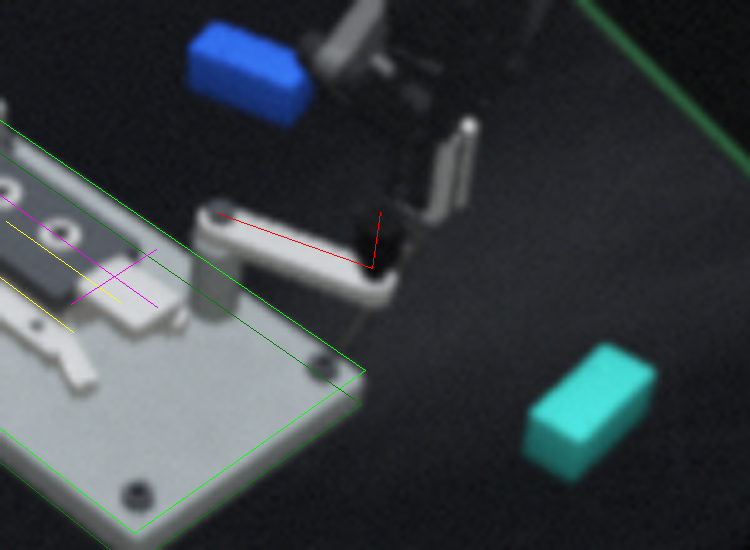

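Request:
move_arm(
  steps=[
    [-1, -4.8, 13.5, 2, 0, 0, 0],
    [-1, -9.3, 25, 2, 0, 0, 0],
    [-1, -14.7, 36.4, 2, 0, 0, 0],
    [-1, -18.3, 48.1, 2, 0, 0, 0],
    [-1, -18.8, 60.1, 2, 0, 0, 0],
  ],
)

```text
clock: 12.33
position: [384.2, 221.2, 64.9]
ee_rot: [-0.064, 0.998, 0.001, 0.001]
contact_force: [1.2, -1.4, 0.7]
gripper_width: 0.0
```

```bash
python3 - <<'E'
from h import *
s=st()
v=np.load('v.npy'); 
for n,r in (('scene',(330,200,480,310)),):
    p=optics.get_image(n); draw(p,v[:3],0,.9,None,n+'13.png',r,5)
E
```

```text
t 12.3333 pos [384.2 221.2  64.9] F [ 1.2 -1.4  0.7] jig [-103.5  -28.8]
```

View pics/scene13.png

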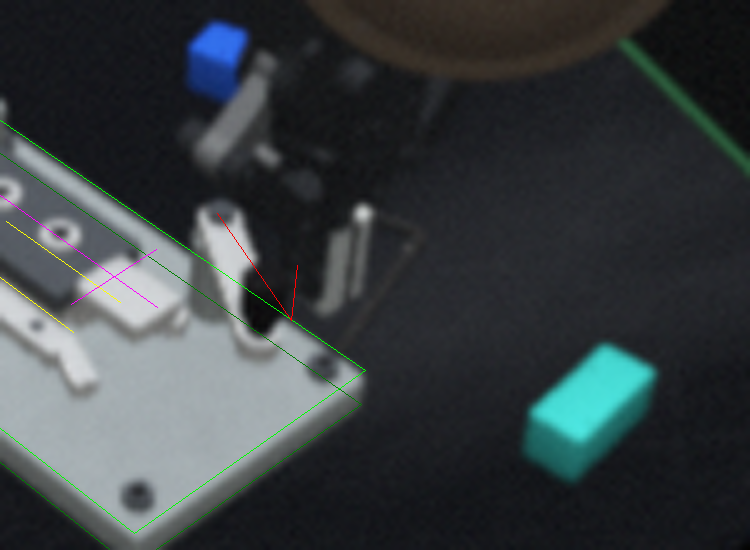

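Request:
move_arm(
  steps=[
    [-1, 2, 12.1, 0, 0, 0, 0],
    [-1, 6.5, 23.8, -1, 0, 0, 0],
    [-1, 13.3, 33.8, -1, 0, 0, 0],
    [-1, 19.5, 40.6, -1, 0, 0, 0],
    [-1, 22.1, 44, -1, 0, 0, 0],
  ],
)

```text
clock: 12.8
position: [407.2, 265.6, 62.4]
ee_rot: [-0.063, 0.998, 0.0, 0.0]
contact_force: [-1.2, -0.4, 0.9]
gripper_width: 0.1
```

```bash
python3 - <<'E'
from h import *
s=st()
v=np.load('v.npy'); 
for n,r in (('scene',(300,180,450,310)),):
    p=optics.get_image(n); draw(p,v[:3],0,2.1,None,n+'14.png',r,5)
E
```

```text
t 12.8 pos [407.2 265.6  62.4] F [-1.2 -0.4  0.9] jig [-75.   12.3]
```

View pics/scene14.png

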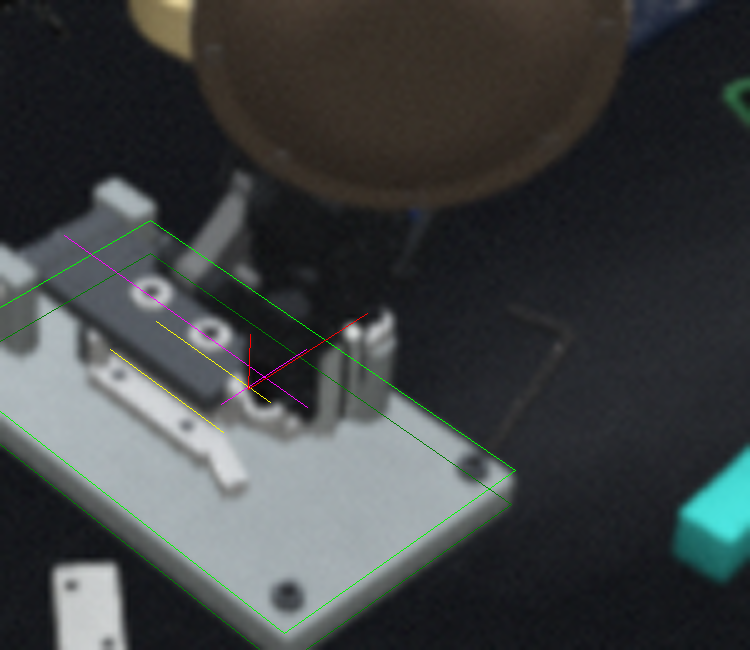

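Request:
move_arm(
  steps=[
    [-1, 1.5, 1.5, 0, 0, 0, 0],
    [-1, 3, 2.5, 0, 0, 0, 0],
    [-1, 4.5, 3, 0, 0, 0, 0],
  ],
)

```text
clock: 13.1
position: [410.2, 266.7, 62.3]
ee_rot: [-0.063, 0.998, -0.0, -0.0]
contact_force: [-1.3, -0.8, 0.2]
gripper_width: 0.1
```

Request:
move_arm(
  steps=[
    [-1, 1, 0, 0, 0, 0, 0],
    [-1, 2, 0.2, 0, 0, 0, 0],
  ],
)

```text
clock: 13.27
position: [412.4, 267.2, 62.5]
ee_rot: [-0.063, 0.998, 0.0, -0.0]
contact_force: [-1.2, -0.4, -0.7]
gripper_width: -0.0
```

Request:
move_arm(
  steps=[
    [-1, 1, 0, 0, 0, 0, 0],
    [-1, 2, 0.2, 0, 0, 0, 0],
  ],
)

```text
clock: 13.43
position: [413.4, 267.2, 62.4]
ee_rot: [-0.063, 0.998, -0.0, -0.001]
contact_force: [-7.8, 3.4, 3.6]
gripper_width: -0.2
```

Request:
move_arm(
  steps=[
    [-1, 1, 0, 0, 0, 0, 0],
    [-1, 1.5, 0.2, 0, 0, 0, 0],
    [-1, 1.5, 0.2, 0, 0, 0, 0],
  ],
)

```text
clock: 13.68
position: [413.6, 267.3, 62.3]
ee_rot: [-0.063, 0.998, -0.001, -0.002]
contact_force: [-10.9, 3.8, 5.0]
gripper_width: 0.0
```

Request:
move_arm(
  steps=[
    [-1, -12, -1.5, 0, 0, 0, 0],
    [-1, -25, -3, 20, 0, 0, 0],
    [-1, -30, -20, 55, 0, 0, 0],
    [-1, -35, -50, 80, 0, 0, 0],
    [-1, -35, -85, 100, 0, 0, 0],
  ],
)

```text
clock: 14.1
position: [381.3, 183.2, 164.8]
ee_rot: [-0.065, 0.998, 0.001, 0.002]
contact_force: [1.1, -0.9, -0.2]
gripper_width: 0.0
```

Request:
move_arm(
  steps=[
    [-1, 0, -40, 20, 0, 0, 0],
    [-1, 0, -80, 40, 0, 0, 0],
    [-1, 0, -80, 40, 0, 0, 0],
  ],
)

```text
clock: 14.35
position: [381.3, 99.7, 205.7]
ee_rot: [-0.062, 0.998, 0.001, 0.003]
contact_force: [0.2, -0.3, 0.2]
gripper_width: 0.1
```

```bash
python3 - <<'E'
from h import *
s=st()
v=np.load('v.npy'); 
for n,r in (('scene',(260,160,420,310)),('top',(280,145,400,295))):
    p=snap(n,n+'full.png'); draw(p,v[:3],0,2.1,[0,0,0],n+'15.png',r,5 if n=='scene' else 4)
    for t in('latch_knob','latch_pivot'): print(n,t,[(np.round(d['uv'],1).tolist(),round(d['conf'],2)) for d in nets.tip_of(t,p)])
    print(proj(p,J2W(v[:3],[knob(1.9),knob(2.),knob(2.1),[-50,-40,69]])))
E
```

```text
t 14.35 pos [381.3  99.7 205.7] F [ 0.2 -0.3  0.2] jig [-121.7 -149. ]
scene latch_knob [([346.8, 253.2], 0.57)]
scene latch_pivot [([373.7, 236.7], 0.95), ([254.8, 373.6], 0.29)]
[[354.76167192 255.03931933]
 [351.95634667 253.55351979]
 [349.39049159 251.90489173]
 [373.42752822 236.82774638]]
top latch_knob [([336.6, 249.9], 0.73)]
top latch_pivot [([366.8, 250.5], 0.77)]
[[335.92351588 259.08559226]
 [335.12180556 256.04977367]
 [334.62712214 252.95035712]
 [365.80055971 249.5694914 ]]
```

View pics/scene15.png

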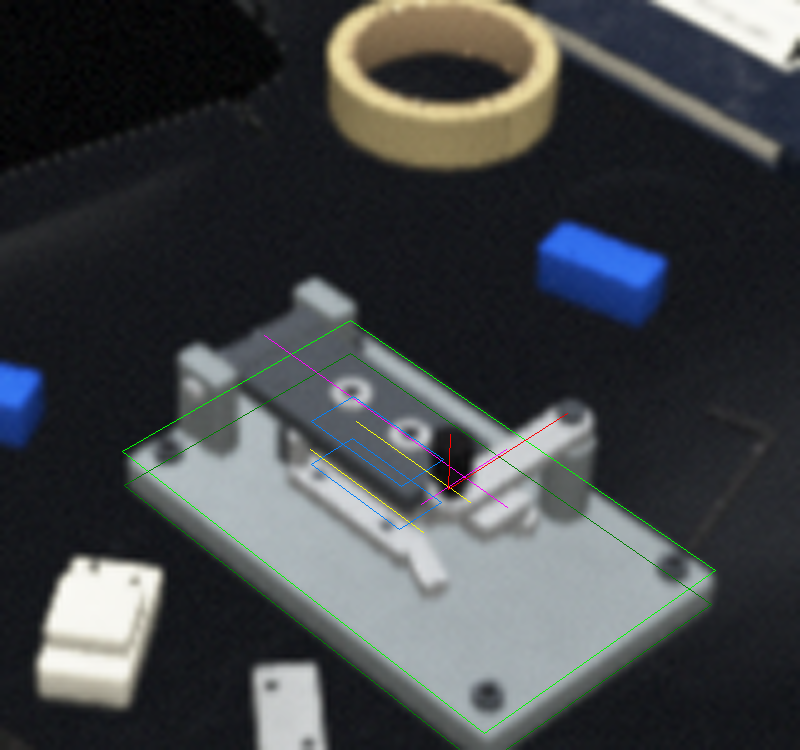

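View pics/top15.png

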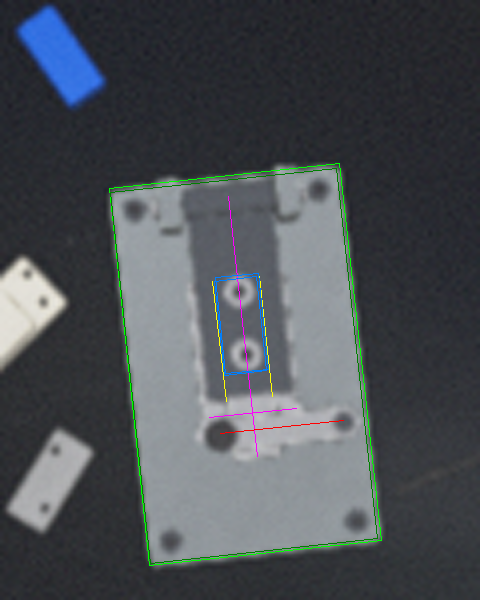

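View pics/scenefull.png

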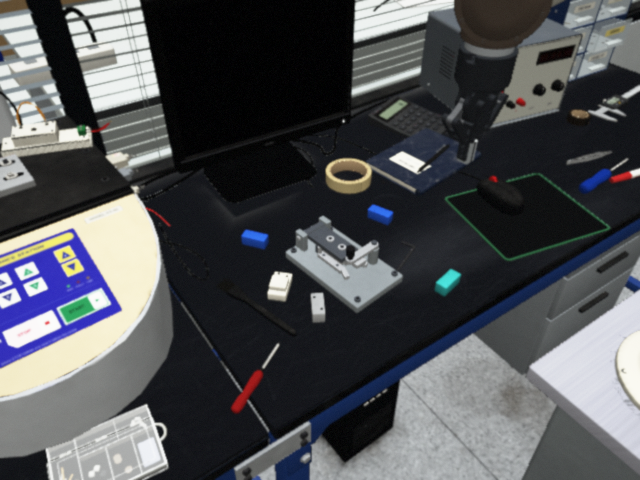

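The latch arm lies across the tongue, against its stop in both views. The leaf is shut and the robot is clear, so I'm handing in.

```bash
python3 -c "
from h import *
print(workorder.job_done()); st()"
```

```text
the job is handed in; nothing more can be done
None
the job is handed in; nothing more can be done
```

The block is home, the leaf is folded shut over it and the latch is across the tongue. I did them in that order and handed the job in at about 14 s on the robot's clock. The hand-in reports no verdict.

- **Block:** I pushed it along the channel with the shut fingertips until it stopped hard at about 13 N. The TCP was then at jig x = -34 mm, against about -33.5 mm expected. Both cameras showed the block within about 1.5 px of its home position, and it was never lifted.
- **Leaf:** I folded it down from behind until it stopped, with the fingertips at z = 47.2 mm under 13 N. The shut leaf's top should be at 47.5 mm, and the pictures show it level.
- **Latch:** I pushed the knob round until it stopped at about 11 N. In the top picture the knob is within about 1 px of where a latch angle of 2.1 puts it. The network's knob points were about 3 px off the model in both views, on the side past the stop rather than short of it; I put that down to network error.
- **Robot and bench:** The gripper was clear at the end, about 206 mm up with no contact force. In the last full picture the other things on the bench look unmoved; I checked that by eye only.

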